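# Put the loose batteries back in the battery tray

### The job

Gather the four loose batteries (D, C, AA and the 9 V block) from the bench into the battery tray: stand each one upright, terminals up, fully down in the holder whose well is made for its size and shape. The two capacitors with solder pins on top look much like batteries but do not belong there: leave both standing where they are.

Things in the scene. Friction and masses are not known exactly. Their poses are not given: they have to be found in the camera images.
- cell_d: D battery cell. Upright cylinder with a black jacket, bright steel top and one small raised steel nub (the plus pole) in the middle of the top: diameter 34 mm, height 61.5 mm including the 1.5 mm nub, about 140 g. Loose on the bench. Origin: centre of its underside; z up along the cell.
- cell_c: C battery cell. Upright cylinder with a black jacket, bright steel top and one small raised steel nub (the plus pole) in the middle of the top: diameter 26 mm, height 50 mm including the 1.5 mm nub, about 70 g. Loose on the bench. Origin: centre of its underside; z up along the cell.
- cell_aa: AA battery cell. Upright cylinder with a black jacket, bright steel top and one small raised steel nub (the plus pole) in the middle of the top: diameter 14.5 mm, height 50.5 mm including the 1.5 mm nub, about 24 g. Loose on the bench. Origin: centre of its underside; z up along the cell.
- cell_9v: 9 V block battery: upright black block with a steel top and two round steel snaps on it; 26.5 mm (its x) x 17.5 mm (its y) x 48.5 mm high including the 2.5 mm snaps, about 46 g. Loose on the bench. Origin: centre of its underside; z up.
- holder_d: Grey square block 62 x 62 x 25 mm, fixed in the battery tray, with one round well of 42 mm diameter in its top, 20 mm deep, with a 4 mm bevelled mouth. For the D cell. Origin: centre of the block's underside, 3 mm above the bench (well floor 5 mm, top 25 mm above it); z up. The four holders stand two by two, 66 mm apart, in a low black tray (138 mm square, 14 mm rim), in any order.
- holder_c: Grey square block 62 x 62 x 25 mm, fixed in the battery tray, with one round well of 33 mm diameter in its top, 20 mm deep, with a 4 mm bevelled mouth. For the C cell. Origin: centre of the block's underside, 3 mm above the bench (well floor 5 mm, top 25 mm above it); z up. In the tray with holder_d.
- holder_aa: Grey square block 62 x 62 x 25 mm, fixed in the battery tray, with one round well of 21.5 mm diameter in its top, 20 mm deep, with a 4 mm bevelled mouth. For the AA cell. Origin: centre of the block's underside, 3 mm above the bench (well floor 5 mm, top 25 mm above it); z up. In the tray with holder_d.
- holder_9v: Grey square block 62 x 62 x 25 mm, fixed in the battery tray, with one rectangular well of 34.5 mm (its x) by 25.5 mm (its y) in its top, 20 mm deep, with a 4 mm bevelled mouth. For the 9 V block, long side along the well's long side, either way round. Origin: centre of the block's underside, 3 mm above the bench (well floor 5 mm, top 25 mm above it); z up. In the tray with holder_d.
- cap_large: Not a battery: electrolytic capacitor, diameter 35 mm, 50 mm high, black sleeve with a grey stripe, standing on its closed end, so that its dark brown base with two flat 6 mm solder pins, 10 mm apart, points up. Stays where it is. Origin: centre of its underside.
- cap_small: Not a battery: electrolytic capacitor like cap_large, diameter 25 mm, 45 mm high, two 6 mm pins on its dark top. Stays where it is. Origin: centre of its underside.
There are look-alikes about, which are no part of the job. What is shaped like the holder_aa but brown is not meant. Leave any purple look-alike of the cell_c alone.

How it is judged:
At the end, for the whole second after the job is handed in: Each battery stands in its own holder (D in holder_d, C in holder_c, AA in holder_aa, 9 V in holder_9v): centre within 10 mm of the holder's centre, underside within 4 mm of the well's floor, upright within 0.15 rad, released and at rest; both capacitors upright and within 30 mm of where they stood (horizontal distance between cell_d and holder_d below 0.01 m and z of cell_d in the frame of holder_d below 0.009 m and angle between each of cell_d, cell_c, cell_aa, cell_9v, cap_large, cap_small's own z axis and vertical below 0.15 rad and linear speed of each of cell_d, cell_c, cell_aa, cell_9v below 0.02 m/s and angular speed of each of cell_d, cell_c, cell_aa, cell_9v below 0.3 rad/s and horizontal distance between cell_c and holder_c below 0.01 m and z of cell_c in the frame of holder_c below 0.009 m and horizontal distance between cell_aa and holder_aa below 0.01 m and z of cell_aa in the frame of holder_aa below 0.009 m and horizontal distance between cell_9v and holder_9v below 0.01 m and z of cell_9v in the frame of holder_9v below 0.009 m and distance of each of cap_large, cap_small from where it was at the start of the episode below 0.03 m); the robot touches nothing.
It fails at once if a capacitor is shifted more than 30 mm or tipped over (distance of cap_large from where it was at the start of the episode above 0.03 m or angle between cap_large's own z axis and vertical above 0.5 rad).
It fails at once if a capacitor is shifted more than 30 mm or tipped over (distance of cap_small from where it was at the start of the episode above 0.03 m or angle between cap_small's own z axis and vertical above 0.5 rad).
It also fails if it takes over 115 s, if anything falls off the work surface, if the arm or the gripper's body presses on something with over 40 N, if the wrist force passes 120 N, or if a joint passes its speed limit or range.

### The arm

A 7-joint arm with a two-finger parallel gripper is mounted at the origin on the work surface. World frame = base frame: x ahead of the robot, y to its left, z up, the work surface at z = 0. Lengths are in m, angles in rad, forces in N, time in s.
With the tool pointing down it reaches from about 0.425 to 0.925 m from the base axis. Payload 6.8 kg.
Tool frame: the origin (TCP) lies at the very end of the fingers, on their centre line; the grasp point (between the pads) lies 19 mm behind it; z points along the fingers, y is the line along which they close (so a half turn about z gives the same grasp; the last joint's range is limited). The gripper opens to 88 mm and grips with 3 to 60 N. Pads are 20 mm wide; open, the fingers measure 115 mm over their backs; the gripper's body (75 mm by 178 mm) begins 61 mm behind the grasp point.
Start: joints at [-1.318, 0.477, 0.022, 1.555, -0.011, 1.109, -0.083], TCP at [0.238, 0.632, 0.186] pointing down, gripper open.
Joint ranges: [-2.96, 2.96], [-0.34, 2.1], [-1.41, 1.46], [0.24, 2.44], [-1.37, 4.51], [0.17, 1.92], [-2.96, 2.96]. Speed limits (rad/s): [2.39, 2.39, 3.14, 3.14, 3.14, 3.14, 3.14].

### API

Orientations are given as a unit quaternion [w, x, y, z].
In Python, from cell import bot gives the robot as it stands.
- The arm moves only by the shell command python3 -m inch 'ROWS'. ROWS is a JSON object whose one key "steps" holds a list of rows, each an object of numbers: "dx", "dy", "dz": the shift along the tool's x, y, z in mm; "spin": the turn about the tool's z in rad; "grip": the finger opening in mm, from 0 to 87.8. In form: {"steps": [{"dx": .., "dy": .., "dz": .., "spin": .., "grip": ..}, ...]}. A call has 1 to 5 rows; each row is the pose to reach, as a shift and turn from the pose commanded when the call began, along the tool's axes at that moment; what a row does not reach only later rows make up. A row lasts 1/8 s, in which the tool goes at most 62.5 mm and 10.7 degrees, less where a joint would pass 70% of its speed; a pose out of reach is approached as far as the arm can. A call with a gripper value outside its range is refused whole. The fingers move at their own pace and stop on an object; the grip force is fixed at half the most. Time passes only in rows, so rows that repeat a pose let the fingers close. It gives the time, the measured TCP pose, the force, the opening and the grip force at its end, in the units of the state.
- bot.get_obs(): the state, without advancing time (a new reading comes with each control period).
- bot.snapshot(name): name is "side" or "top" or "wrist"; returns the picture (400x640x3 uint8, red, green, blue); there is no depth.
- bot.get_calibration(name): a dict with "camera_matrix" (3x3 intrinsics, pixels), "R" (3x3) and "t" (3): a world point X has camera coordinates R X + t; the wrist camera has in their place "T_tool_cam" (4x4, takes a point from camera to tool coordinates, whose origin is the TCP and whose axes are the flange's). Camera axes: x right, y down, z forward; pixel columns grow to the right and rows downward; lengths in m; the calibration is good to about 2 mm. A picture is of the moment at which its call begins: read the wrist's pose just before it. get_calibration takes no time and is no camera call.
- bot.finish_job(): hands the job in; it is judged then, once.
Trained networks look in the newest picture that a camera, given by its name, has taken for a name from the list of things; names that differ only in an ending like _2 or _b are one class to them, and where a whole thing is asked for, a point or a joint stands for the part that bears it (a point fixed in the world has none). Each returns a list of dicts, best first, with "p" (0 to 1); they miss things now and then, are a little off and sometimes report something else, mostly with a low value. They report only what shows in the picture. A call takes as long as a camera call. They do not tell look-alikes from the thing itself.
- bot.spot_in(camera, name): "point" ([column, row] in pixels, amid what is visible of it).
- bot.silhouettes(camera, name): "mask" (400x640 bool, what is visible of it) and "point" ([column, row] in pixels, amid what is visible of it).
- bot.mark_of(camera, name): "point" ([column, row] in pixels: a listed point, or the origin of a listed thing).
The state is a dict: "time_s": time; "joint_positions": joint angles; "qd": joint speeds; "joint_torque": joint torques, N m; "ee_pos": TCP position; "tcp_rot": TCP orientation; "force": force on the tool from outside, world axes, zero at the start; "ft_torque": the same for the moment, N m; "grip_width": opening from 0.0 (shut) to 1.0 (fully open); "grasp_force": force on a finger pad.
Only numpy, scipy, OpenCV 4.12 (cv2) and the standard library are available. Lean on these libraries where they do the work, as an engineer would, in place of code of your own. Each camera call takes 0.05 s, during which the arm holds its last target. There are 200 camera calls.

## Working session

There is one attempt and no reset: what is moved stays moved. The work goes in short steps, Python scripts to look and compute and a shell command to move; the robot and the scene stay as the last step left them, time stands still between calls to the robot, and variables do not carry over. Pictures are saved under pics/ and viewed, at most 14 in all, crops included, and the job is handed in when it is done.

```bash
mkdir -p pics; ls; cat > h.py <<'E'
from cell import bot
import numpy as np, cv2
def save(n,img): cv2.imwrite('pics/'+n+'.png',img[:,:,::-1])
def ray(cam,px):
    c=bot.get_calibration(cam);K=np.array(c['camera_matrix']);R=np.array(c['R']);t=np.array(c['t'])
    d=R.T@np.linalg.inv(K)@np.array([px[0],px[1],1.]);return -R.T@t,d
def atz(cam,px,z):
    o,d=ray(cam,px);return o+d*(z-o[2])/d[2]
E
python3 - <<'E'
from h import *
o=bot.get_obs();print(o)
for c in('top','side'):
    save(c+'0',bot.snapshot(c)); k=bot.get_calibration(c);R=np.array(k['R']);print(c,-R.T@np.array(k['t']),R[2])
    for n in 'cell_d cell_c cell_aa cell_9v holder_d holder_c holder_aa holder_9v cap_large cap_small'.split():
        z=.03
        print(n,[(np.round(r['point']).tolist(),round(r['p'],2),np.round(atz(c,r['point'],z)[:2],3).tolist()) for r in bot.spot_in(c,n)[:4]])
E
```

```text
pics
{'time_s': 0.0, 'joint_positions': array([-1.3181345 ,  0.47776062,  0.02234574,  1.55641196, -0.01144566,
        1.10930107, -0.08309976]), 'qd': array([ 0.00116649, -0.00078824,  0.00043536,  0.0001748 ,  0.00033266,
        0.00023287, -0.00044009]), 'joint_torque': array([ 1.17583444e-03, -5.82868946e+01,  1.53502207e+00, -2.72595245e+01,
       -5.44192269e-02,  1.70736783e-02,  1.65439615e-04]), 'ee_pos': array([0.23807548, 0.63092825, 0.18462507]), 'tcp_rot': array([-6.79817767e-05,  1.79384009e-01,  9.83778740e-01, -8.73872810e-04]), 'force': array([0.03453879, 0.73717211, 0.4131458 ]), 'ft_torque': array([-0.01399703,  0.0428564 , -0.06026951]), 'grasp_force': 0.0, 'grip_width': 1.0013449534945371}
top [0.41465928 0.00400379 1.09665927] [ 0.14441187  0.00859292 -0.98948036]
cell_d [([167.0, 262.0], 0.77, [0.441, 0.316]), ([328.0, 218.0], 0.67, [0.532, -0.013]), ([418.0, 216.0], 0.59, [0.535, -0.199]), ([327.0, 178.0], 0.5, [0.616, -0.012])]
cell_c [([167.0, 262.0], 0.77, [0.441, 0.316]), ([328.0, 218.0], 0.67, [0.532, -0.013]), ([418.0, 216.0], 0.59, [0.535, -0.199]), 
[... 777 characters left out ...]
([312.0, 191.0], 0.62, [0.603, -0.005])]
cell_c [([338.0, 203.0], 0.71, [0.523, -0.002]), ([244.0, 301.0], 0.67, [0.446, 0.318]), ([312.0, 191.0], 0.62, [0.603, -0.005])]
cell_aa []
cell_9v [([275.0, 263.0], 0.86, [0.476, 0.227])]
holder_d [([416.0, 173.0], 0.69, [0.467, -0.249]), ([382.0, 175.0], 0.68, [0.525, -0.182])]
holder_c [([416.0, 173.0], 0.69, [0.467, -0.249]), ([382.0, 175.0], 0.68, [0.525, -0.182])]
holder_aa [([348.0, 164.0], 0.81, [0.633, -0.175]), ([394.0, 165.0], 0.76, [0.537, -0.256]), ([310.0, 193.0], 0.61, [0.602, 0.006])]
holder_9v [([405.0, 181.0], 0.76, [0.466, -0.19])]
cap_large [([328.0, 235.0], 0.74, [0.461, 0.104])]
cap_small [([229.0, 236.0], 0.62, [0.601, 0.232])]
```

```bash
python3 - <<'E'
import cv2
a=cv2.imread('pics/top0.png')[90:310,100:500];cv2.imwrite('pics/top0c.png',cv2.resize(a,(800,440),interpolation=cv2.INTER_CUBIC))
E
```

```text
(no output)
```

View pics/top0c.png

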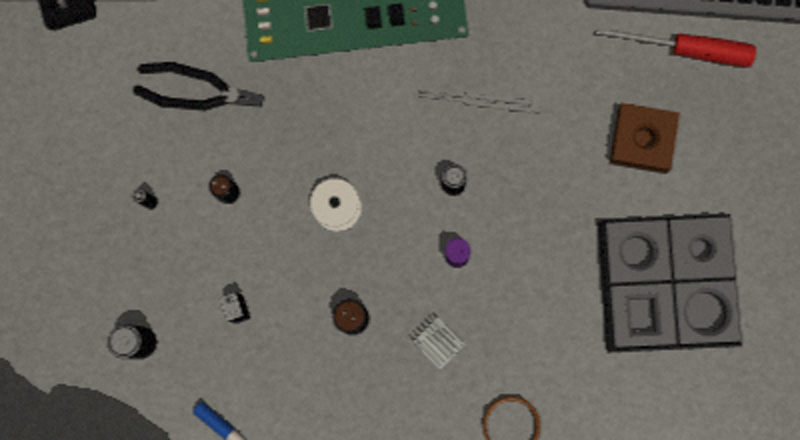

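View pics/side0.png

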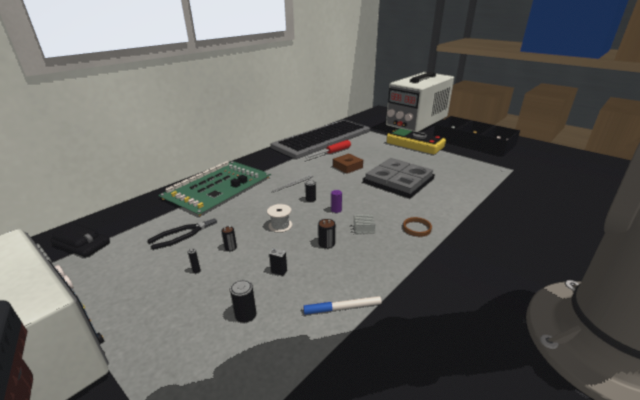

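Candidates, as full top-image pixels:
- **D:** black jacket with steel top at (163,260). Not the cap_large at (275,248), which has a brown top and two pins.
- **C:** steel top at (327,178). Not the purple look-alike at (328,215) or the cap_small at (211,183).
- **AA:** (169,188).
- **9 V:** (216,243).
- **Holders (grey tray):** C (418,215), AA (450,214), 9 V (421,248), D (454,246). The brown block at (422,158) is a look-alike.

```bash
cat >> h.py <<'E'
from scipy.spatial.transform import Rotation
def pose():
    o=bot.get_obs();q=o['tcp_rot'];return o['ee_pos'],Rotation.from_quat([q[1],q[2],q[3],q[0]]).as_matrix(),o
def delta(target):
    p,R,o=pose();d=R.T@(np.array(target)-p)*1000
    return np.round(d,1)
def wray(px):
    p,R,o=pose();c=bot.get_calibration('wrist');K=np.array(c['camera_matrix']);T=np.array(c['T_tool_cam'])
    d=R@T[:3,:3]@np.linalg.inv(K)@np.array([px[0],px[1],1.]);return p+R@T[:3,3],d
def watz(px,z):
    o,d=wray(px);return o+d*(z-o[2])/d[2]
def wproj(X):
    p,R,o=pose();c=bot.get_calibration('wrist');K=np.array(c['camera_matrix']);T=np.linalg.inv(np.array(c['T_tool_cam']))
    x=K@(T[:3,:3]@(R.T@(np.array(X)-p))+T[:3,3]);return x[:2]/x[2]
E
python3 - <<'E'
from h import *
T={'D':((163,260.5),(243,287),.06),'C':((327,178),(311,183),.0485),'AA':((169.5,188),(193,251),.049),'9V':((216,243),(279,253),.046),
'hC':((418.5,215),0,.028),'hAA':((450.5,214),0,.028),'h9':((421,248),0,.028),'hD':((454,246),0,.028)}
for n,(a,b,z) in T.items():
    print(n,np.round(atz('top',a,z)[:2],3),np.round(atz('side',b,z)[:2],3) if b else '')
for c in('top','side'):
    bot.snapshot(c)
    for n in 'cell_d cell_9v cell_aa holder_d holder_c holder_9v holder_aa'.split():
        z=.003 if 'h' in n else 0
        print(c,n,[(round(r['p'],2),np.round(atz(c,r['point'],z)[:2],3).tolist()) for r in bot.mark_of(c,n)[:4]])
c=bot.get_calibration('wrist');print(c)
save('w0',bot.snapshot('wrist'))
print(delta([.455,.315,.186]))
E
```

```text
D [0.444 0.315] [0.443 0.317]
C [ 0.612 -0.012] [ 0.609 -0.007]
AA [0.592 0.311] [0.589 0.313]
9V [0.479 0.213] [0.475 0.216]
hC [ 0.538 -0.201] 
hAA [ 0.54  -0.267] 
h9 [ 0.47  -0.204] 
hD [ 0.474 -0.271] 
top cell_d [(0.85, [0.441, 0.317]), (0.75, [0.618, -0.013]), (0.43, [0.526, -0.014])]
top cell_9v [(0.5, [0.49, 0.226])]
top cell_aa [(0.55, [0.588, 0.319])]
top holder_d [(0.83, [0.544, -0.199]), (0.61, [0.479, -0.267]), (0.51, [0.483, 0.217])]
top holder_c [(0.83, [0.544, -0.199]), (0.61, [0.479, -0.267]), (0.51, [0.483, 0.217])]
top holder_9v [(0.71, [0.472, -0.207])]
top holder_aa [(0.95, [0.541, -0.269]), (0.78, [0.655, -0.214])]
side cell_d [(0.7, [0.444, 0.32]), (0.58, [0.537, -0.016]), (0.56, [0.601, -0.004])]
side cell_9v [(0.95, [0.484, 0.217])]
side cell_aa [(0.76, [0.595, 0.319])]
side holder_d [(0.66, [0.547, -0.204]), (0.55, [0.491, -0.27])]
side holder_c [(0.66, [0.547, -0.204]), (0.55, [0.491, -0.27])]
side holder_9v [(0.72, [0.484, -0.218]), (0.17, [0.54, -0.202])]
side holder_aa [(0.87, [0.651, -0.194]), (0.75, [0.545, -0.279])]
{'camera_matrix': array([[294.54654773,   0.        , 325.03036685],
       [  0.        , 294.54654773, 197.90099056],
       [  0.        ,   0.        ,   1.        ]]), 'T_tool_cam': array([[-1.06503007e-03, -9.56461276e-01, -2.91857317e-01,
         8.04990623e-02],
       [ 9.99999230e-01, -8.32581097e-04, -9.20647379e-04,
        -1.22158509e-03],
       [ 6.37568681e-04, -2.91858073e-01,  9.56461426e-01,
        -1.99178041e-01],
       [ 0.00000000e+00,  0.00000000e+00,  0.00000000e+00,
         1.00000000e+00]])}
[-314.5 -219.6   -0.4]
```

View pics/w0.png

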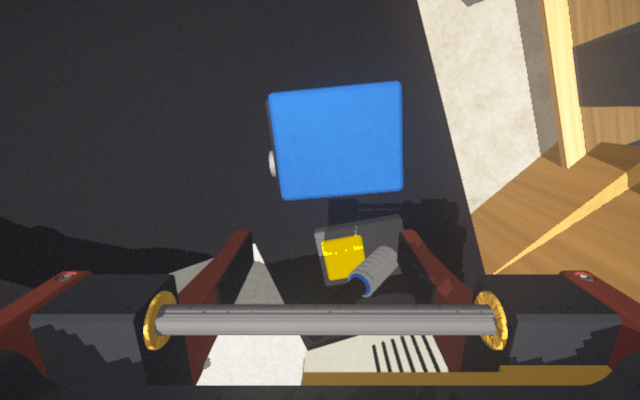

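The wrist view is clear: what lies below the TCP appears near row 180–220, between the fingers. Now moving above the D cell.

```bash
python3 -m inch '{"steps":[{"dx":-52,"dy":-36,"dz":0},{"dx":-104,"dy":-72,"dz":0},{"dx":-156,"dy":-108,"dz":0},{"dx":-208,"dy":-144,"dz":0},{"dx":-258,"dy":-180,"dz":0}]}'
python3 -c "
from h import *;print(delta([.444,.316,.186]))"
```

```text
[-303.9 -222.6   -0.4]invalid input
```

```bash
python3 -m inch '{"steps":[{"dx":-50,"dy":-36,"dz":0,"spin":0,"grip":87},{"dx":-100,"dy":-72,"dz":0,"spin":0,"grip":87},{"dx":-150,"dy":-108,"dz":0,"spin":0,"grip":87},{"dx":-200,"dy":-146,"dz":0,"spin":0,"grip":87},{"dx":-250,"dy":-182,"dz":0,"spin":0,"grip":87}]}'
python3 -c "
from h import *;print(delta([.444,.316,.186]))"
```

```text
time_s: 2.58
ee_pos: [0.4089, 0.3713, 0.1859]
tcp_rot: [0.0, 0.179, 0.984, 0.0]
force: [0.7, 0.8, 0.4]
grip_width: 0.989
grasp_force: 0.0
[-52.3 -39.3  -0.2]
```

```bash
python3 -m inch '{"steps":[{"dx":-50,"dy":-37,"dz":0,"spin":0,"grip":87},{"dx":-52,"dy":-39,"dz":0,"spin":0,"grip":87},{"dx":-52,"dy":-39,"dz":0,"spin":0,"grip":87}]}'
python3 - <<'E'
from h import *
save('w1',bot.snapshot('wrist'))
for n,z in(('cell_d',.06),('cell_aa',.049),('cell_9v',.046)):
    print(n,[(round(r['p'],2),np.round(r['point']).tolist()) for r in bot.spot_in('wrist',n)[:3]],[(round(r['p'],2),np.round(r['point']).tolist(),watz(r['point'],0)[:2].round(4)) for r in bot.mark_of('wrist',n)[:3]])
print(pose()[0])
E
```

```text
time_s: 2.95
ee_pos: [0.4427, 0.3185, 0.1857]
tcp_rot: [-0.0, 0.18, 0.984, 0.0]
force: [-0.1, 1.0, -0.4]
grip_width: 0.99
grasp_force: 0.0
cell_d [(0.82, [326.0, 176.0])] [(0.85, [324.0, 173.0], array([0.4426, 0.3161]))]
cell_aa [(0.72, [364.0, 278.0])] [(0.76, [363.0, 266.0], array([0.5923, 0.3204]))]
cell_9v [(0.66, [262.0, 229.0])] [(0.58, [264.0, 221.0], array([0.4774, 0.2124]))]
[0.44225879 0.31906962 0.18546442]
```

View pics/w1.png

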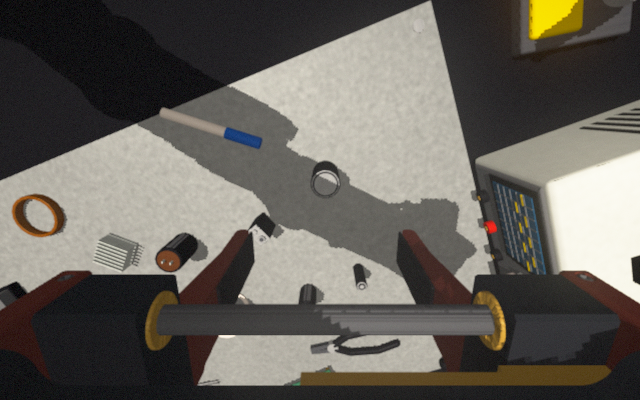

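The wrist picture shows the D cell's steel rim at (326,182) between the fingers, the 9 V near (262,229), the AA at (362,280), and the brown-topped cap_large at (176,252). So the D choice holds.

```bash
python3 - <<'E'
from h import *
for px,z in(((326,182),.06),((260,236),.046),((361,286),.049)): print(watz(px,z)[:2].round(4))
w=watz((326,182),.06);print(delta([w[0],w[1],.021]))
E
```

```text
[0.4418 0.3188]
[0.4811 0.2159]
[0.5918 0.3115]
[  0.3  -0.4 164.5]
```

```bash
python3 -m inch '{"steps":[{"dx":0,"dy":-1,"dz":50,"spin":0,"grip":87},{"dx":0,"dy":-1,"dz":100,"spin":0,"grip":87},{"dx":0,"dy":-1,"dz":140,"spin":0,"grip":87},{"dx":0,"dy":-1,"dz":160,"spin":0,"grip":87},{"dx":0,"dy":-1,"dz":164,"spin":0,"grip":87}]}'
python3 -m inch '{"steps":[{"dx":0,"dy":0,"dz":0,"spin":0,"grip":25},{"dx":0,"dy":0,"dz":0,"spin":0,"grip":25},{"dx":0,"dy":0,"dz":0,"spin":0,"grip":25},{"dx":0,"dy":0,"dz":0,"spin":0,"grip":25},{"dx":0,"dy":0,"dz":0,"spin":0,"grip":25}]}'
```

```text
time_s: 3.92
ee_pos: [0.4414, 0.3169, 0.0202]
tcp_rot: [-0.001, 0.179, 0.984, -0.001]
force: [-0.5, -0.3, -0.2]
grip_width: 0.99
grasp_force: 0.0
time_s: 4.55
ee_pos: [0.4426, 0.3173, 0.0218]
tcp_rot: [0.0, 0.179, 0.984, 0.0]
force: [-0.6, -0.3, 0.0]
grip_width: 0.458
grasp_force: 0.0
```

```bash
python3 -m inch '{"steps":[{"dx":0,"dy":0,"dz":0,"spin":0,"grip":25},{"dx":0,"dy":0,"dz":0,"spin":0,"grip":25},{"dx":0,"dy":0,"dz":-30,"spin":0,"grip":25},{"dx":0,"dy":0,"dz":-80,"spin":0,"grip":25},{"dx":0,"dy":0,"dz":-120,"spin":0,"grip":25}]}'
python3 -c "
from h import *;print(delta([.474,-.269,.14]))"
```

```text
time_s: 5.18
ee_pos: [0.4424, 0.317, 0.1429]
tcp_rot: [-0.0, 0.179, 0.984, -0.0]
force: [0.6, 0.7, -2.2]
grip_width: 0.338
grasp_force: 30.0
[-236.5 -537.1    3. ]
```

```bash
python3 -m inch '{"steps":[{"dx":-23,"dy":-53,"dz":0,"spin":0,"grip":25},{"dx":-46,"dy":-106,"dz":0,"spin":0,"grip":25},{"dx":-69,"dy":-159,"dz":0,"spin":0,"grip":25},{"dx":-92,"dy":-212,"dz":0,"spin":0,"grip":25},{"dx":-116,"dy":-265,"dz":0,"spin":0,"grip":25}]}'
python3 -m inch '{"steps":[{"dx":-23,"dy":-53,"dz":0,"spin":0,"grip":25},{"dx":-46,"dy":-106,"dz":0,"spin":0,"grip":25},{"dx":-69,"dy":-159,"dz":0,"spin":0,"grip":25},{"dx":-92,"dy":-212,"dz":0,"spin":0,"grip":25},{"dx":-112,"dy":-253,"dz":0,"spin":0,"grip":25}]}'
python3 -c "
from h import *;print(delta([.474,-.269,.14]))"
```

```text
time_s: 5.8
ee_pos: [0.4569, 0.0265, 0.1415]
tcp_rot: [-0.0, 0.179, 0.984, 0.0]
force: [1.3, -0.0, -1.5]
grip_width: 0.338
grasp_force: 30.0
time_s: 6.42
ee_pos: [0.4721, -0.2503, 0.1414]
tcp_rot: [-0.0, 0.18, 0.984, -0.0]
force: [0.6, 0.8, -1.8]
grip_width: 0.337
grasp_force: 30.0
[ -8.4 -16.8   1.4]
```

Stopping short of the well to look at the holder and the held cell.

```bash
python3 -m inch '{"steps":[{"dx":-4,"dy":-9,"dz":0,"spin":0,"grip":25},{"dx":-8,"dy":-17,"dz":0,"spin":0,"grip":25},{"dx":-8,"dy":-17,"dz":0,"spin":0,"grip":25}]}'
python3 - <<'E'
from h import *
save('w2',bot.snapshot('wrist'))
for n in('holder_d','holder_9v','holder_aa','cell_d'):
    print(n,[(round(r['p'],2),np.round(r['point']).tolist(),watz(r['point'],.003)[:2].round(4)) for r in bot.mark_of('wrist',n)[:3]])
print(pose()[0])
E
```

```text
time_s: 6.8
ee_pos: [0.4744, -0.2658, 0.1413]
tcp_rot: [-0.0, 0.179, 0.984, 0.0]
force: [0.0, 0.5, -1.5]
grip_width: 0.338
grasp_force: 30.0
holder_d [(0.79, [395.0, 208.0], array([ 0.5371, -0.1993])), (0.6, [327.0, 218.0], array([ 0.5194, -0.2807])), (0.58, [322.0, 184.0], array([ 0.4773, -0.2722]))]
holder_9v [(0.74, [371.0, 157.0], array([ 0.4673, -0.208 ]))]
holder_aa [(0.7, [325.0, 184.0], array([ 0.4793, -0.2688])), (0.66, [345.0, 235.0], array([ 0.5495, -0.2686]))]
cell_d [(0.96, [325.0, 216.0], array([ 0.5171, -0.2827])), (0.69, [560.0, 211.0], array([ 0.6118, -0.0139])), (0.67, [546.0, 155.0], array([ 0.5362, -0.0193]))]
[ 0.47458835 -0.26558234  0.14155218]
```

View pics/w2.png

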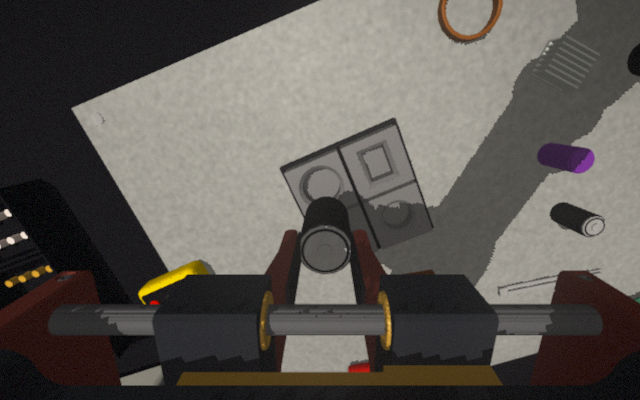

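```bash
python3 - <<'E'
from h import *
for n,px in(('D',(322,183)),('9',(376,161)),('C',(398,213))): print(n,watz(px,.028)[:2].round(4))
print('cell',watz((326,247),.18)[:2].round(4), pose()[0],wproj(list(pose()[0][:2])+[.18]))
img=bot.snapshot('wrist')[110:290,250:450]
save('w2c',cv2.resize(img,(800,560)[:1]+(600,) if 0 else (667,600),interpolation=cv2.INTER_CUBIC))
E
```

```text
D [ 0.4709 -0.2693]
9 [ 0.4686 -0.2067]
C [ 0.5337 -0.2015]
cell [ 0.4737 -0.2662] [ 0.47458835 -0.26558234  0.14155218] [327.40294379 247.89230409]
```

View pics/w2c.png

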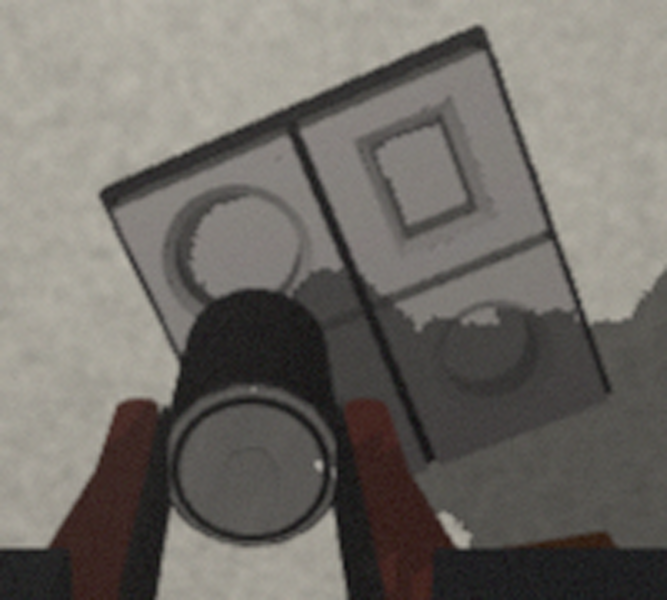

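```bash
python3 -m inch '{"steps":[{"dx":-2,"dy":-5,"dz":20,"spin":0,"grip":25},{"dx":-2,"dy":-5,"dz":50,"spin":0,"grip":25},{"dx":-2,"dy":-5,"dz":80,"spin":0,"grip":25},{"dx":-2,"dy":-5,"dz":80,"spin":0,"grip":25}]}'
python3 - <<'E'
from h import *
print(pose()[0]); a=bot.snapshot('wrist')[110:330,240:460];save('w3',cv2.resize(a,(600,600),interpolation=cv2.INTER_CUBIC))
E
```

```text
time_s: 7.6
ee_pos: [0.4729, -0.2708, 0.0599]
tcp_rot: [-0.002, 0.179, 0.984, 0.0]
force: [0.9, 0.7, -1.2]
grip_width: 0.338
grasp_force: 30.0
[ 0.47289816 -0.27082209  0.05987239]
```

View pics/w3.png

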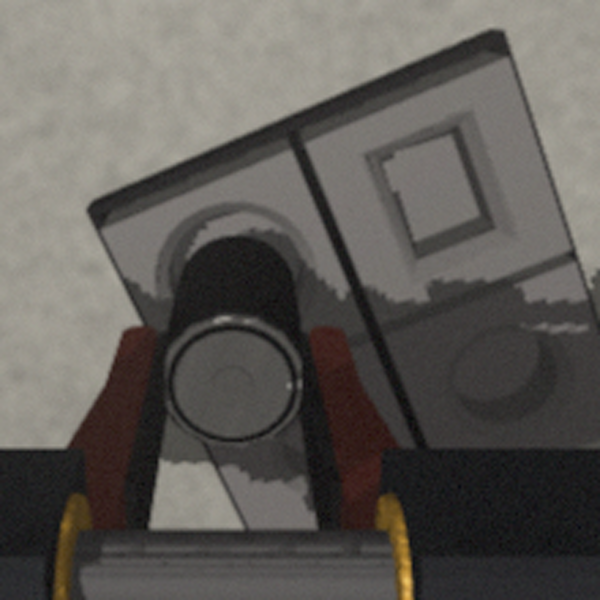

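```bash
python3 - <<'E'
from h import *
f=lambda x,y:(240+x*.3667,110+y*.3667)
for n,px,z in(('D',f(235,277),.028),('9',f(438,186),.028),('C',f(503,355),.028),('cell',f(233,379),.099)): print(n,watz(px,z)[:2].round(4))
print(delta([.474,-.2705,.031]))
E
```

```text
D [ 0.4761 -0.2729]
9 [ 0.4706 -0.2065]
C [ 0.5305 -0.2029]
cell [ 0.4747 -0.2731]
[ 0.4  1.1 30.3]
```

```bash
python3 -m inch '{"steps":[{"dx":-1,"dy":0,"dz":10,"spin":0,"grip":25},{"dx":-1,"dy":0,"dz":20,"spin":0,"grip":25},{"dx":-1,"dy":0,"dz":28,"spin":0,"grip":25},{"dx":-1,"dy":0,"dz":28,"spin":0,"grip":25}]}'
```

```text
time_s: 8.15
ee_pos: [0.4749, -0.2721, 0.0329]
tcp_rot: [-0.001, 0.179, 0.984, 0.0]
force: [-0.1, 0.3, -0.8]
grip_width: 0.335
grasp_force: 30.0
```

```bash
python3 -m inch '{"steps":[{"dx":0,"dy":0,"dz":2,"spin":0,"grip":25},{"dx":0,"dy":0,"dz":2,"spin":0,"grip":50},{"dx":0,"dy":0,"dz":2,"spin":0,"grip":50},{"dx":0,"dy":0,"dz":2,"spin":0,"grip":50},{"dx":0,"dy":0,"dz":2,"spin":0,"grip":50}]}'
python3 -m inch '{"steps":[{"dx":0,"dy":0,"dz":-40,"spin":0,"grip":50},{"dx":0,"dy":0,"dz":-90,"spin":0,"grip":60},{"dx":0,"dy":0,"dz":-120,"spin":0,"grip":60},{"dx":0,"dy":0,"dz":-120,"spin":0,"grip":60}]}'
python3 - <<'E'
from h import *
print(pose()[0]); a=bot.snapshot('wrist')[90:330,160:480];save('w4',cv2.resize(a,(800,600),interpolation=cv2.INTER_CUBIC))
print(delta([.611,-.011,.18]),delta([.59,.312,.17]))
E
```

```text
time_s: 8.78
ee_pos: [0.4755, -0.2724, 0.0316]
tcp_rot: [0.0, 0.179, 0.984, -0.0]
force: [0.5, -0.4, 0.3]
grip_width: 0.571
grasp_force: 0.0
time_s: 9.28
ee_pos: [0.4771, -0.2731, 0.1539]
tcp_rot: [0.003, 0.179, 0.984, -0.0]
force: [0.5, 0.9, -0.5]
grip_width: 0.684
grasp_force: 0.0
[ 0.47706136 -0.27314033  0.15391974]
[-34.1 292.3 -27.6] [ 99.5 587.1 -17.7]
```

View pics/w4.png

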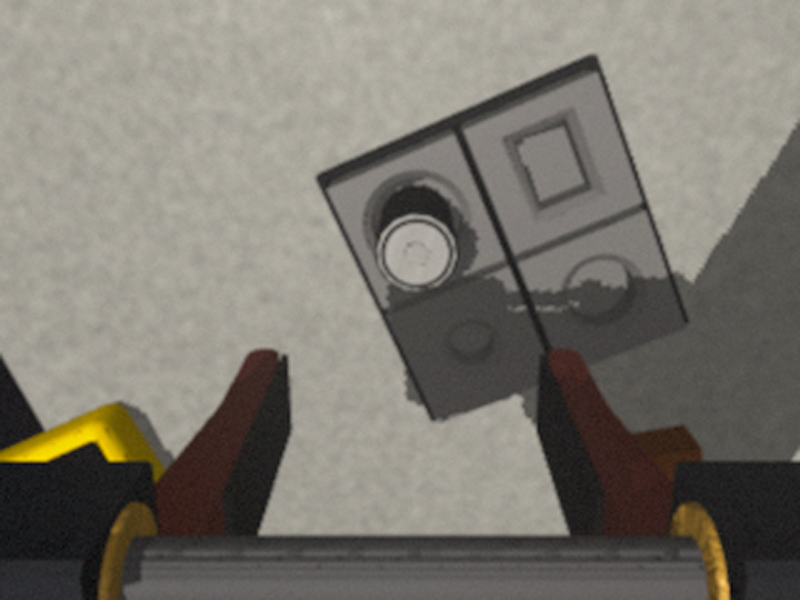

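D stands in its well. The wells read (crop) AA (470,340), C (600,288), 9V (552,162); next is the C cell.

```bash
python3 - <<'E'
from h import *
f=lambda x,y:(160+x*.4,90+y*.4)
for n,px,z in(('D',f(418,251),.068),('9',f(552,162),.028),('C',f(600,288),.028),('AA',f(470,341),.028)): print(n,watz(px,z)[:2].round(4))
E
python3 -m inch '{"steps":[{"dx":-7,"dy":58,"dz":-10,"spin":0,"grip":87},{"dx":-14,"dy":117,"dz":-25,"spin":0,"grip":87},{"dx":-21,"dy":176,"dz":-28,"spin":0,"grip":87},{"dx":-28,"dy":234,"dz":-28,"spin":0,"grip":87},{"dx":-34,"dy":292,"dz":-28,"spin":0,"grip":87}]}'
python3 -m inch '{"steps":[{"dx":0,"dy":0,"dz":0,"spin":0,"grip":87},{"dx":0,"dy":0,"dz":0,"spin":0,"grip":87}]}'
python3 - <<'E'
from h import *
a=bot.snapshot('wrist');save('w5',cv2.resize(a[80:280,190:450],(780,600),interpolation=cv2.INTER_CUBIC))
for r in bot.mark_of('wrist','cell_c')[:3]: print(r['p'],r['point'],watz(r['point'],0))
print(pose()[0],wproj([.611,-.010,.0485]))
E
```

```text
D [ 0.4746 -0.2712]
9 [ 0.468  -0.2055]
C [ 0.5316 -0.2024]
AA [ 0.5353 -0.2674]
time_s: 9.95
ee_pos: [0.6101, -0.0093, 0.1778]
tcp_rot: [-0.001, 0.179, 0.984, -0.0]
force: [1.0, -0.1, 0.3]
grip_width: 0.986
grasp_force: 0.0
time_s: 10.2
ee_pos: [0.6092, -0.0118, 0.178]
tcp_rot: [-0.001, 0.179, 0.984, -0.001]
force: [-0.0, -0.6, 0.2]
grip_width: 0.992
grasp_force: 0.0
0.69 [302.5, 121.8] [ 0.53862296 -0.01811092  0.        ]
0.65 [94.5, 149.2] [ 0.47523528 -0.27955955  0.        ]
0.6 [327.7, 178.5] [ 0.61737282 -0.01440584  0.        ]
[ 0.60934065 -0.01318491  0.17876381] [329.60341309 181.71736695]
```

View pics/w5.png

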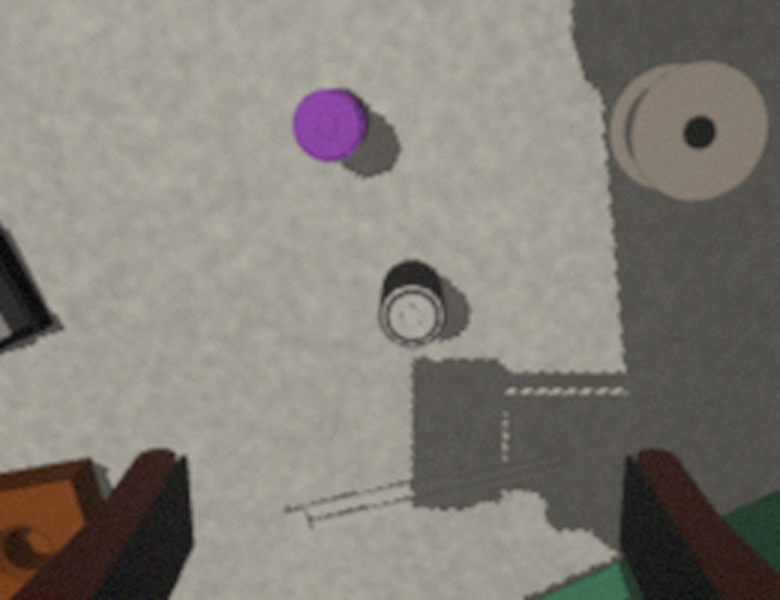

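The steel-topped C cell is at (327,185). The purple one is at (300,121), clear of the fingers.

```bash
python3 - <<'E'
from h import *
w=watz((327,185),.0485);print(w,delta([w[0],w[1],.02]))
E
```

```text
[ 0.61357466 -0.01417899  0.0485    ] [ -4.5   0.8 158.8]
```

```bash
python3 -m inch '{"steps":[{"dx":-3,"dy":1,"dz":50,"spin":0,"grip":70},{"dx":-3,"dy":1,"dz":100,"spin":0,"grip":60},{"dx":-3,"dy":1,"dz":138,"spin":0,"grip":50},{"dx":-3,"dy":1,"dz":154,"spin":0,"grip":45},{"dx":-3,"dy":1,"dz":157,"spin":0,"grip":40}]}'
python3 -m inch '{"steps":[{"dx":0,"dy":0,"dz":0,"spin":0,"grip":16},{"dx":0,"dy":0,"dz":0,"spin":0,"grip":16},{"dx":0,"dy":0,"dz":0,"spin":0,"grip":16},{"dx":0,"dy":0,"dz":0,"spin":0,"grip":16}]}'
```

```text
time_s: 10.92
ee_pos: [0.6131, -0.0124, 0.0223]
tcp_rot: [-0.0, 0.18, 0.984, -0.0]
force: [0.4, -0.4, -0.1]
grip_width: 0.471
grasp_force: 0.0
time_s: 11.42
ee_pos: [0.6138, -0.0112, 0.023]
tcp_rot: [0.0, 0.179, 0.984, 0.0]
force: [0.6, -0.1, 0.6]
grip_width: 0.183
grasp_force: 0.0
```

```bash
python3 - <<'E'
from h import *
a=bot.snapshot('wrist');save('w6',cv2.resize(a[80:330,190:450],(624,600),interpolation=cv2.INTER_CUBIC))
o=pose();print(o[0],o[2]['grip_width'],o[2]['grasp_force'],wproj([.612,-.013,.0485]))
E
```

```text
[ 0.61368437 -0.0112007   0.02287538] 0.18168840701234004 0.0 [323.70251329 237.52266132]
```

View pics/w6.png

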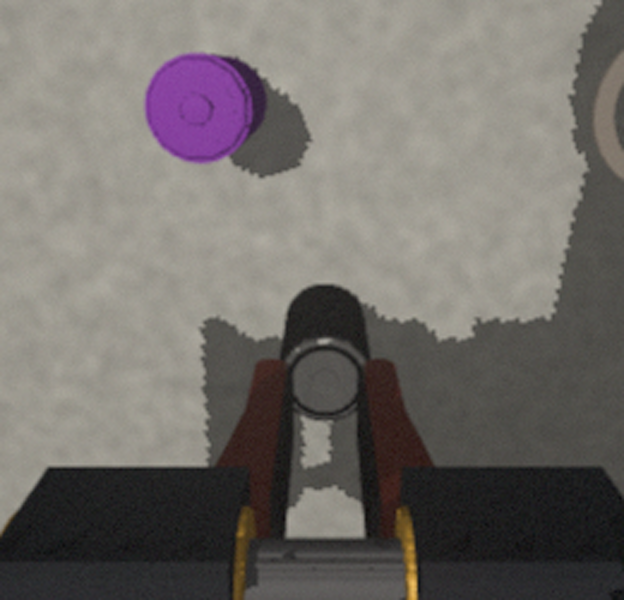

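The C cell sits between the fingers but there is no force yet. The fingers stopped at the commanded 16 mm, so I close further.

```bash
python3 -m inch '{"steps":[{"dx":0,"dy":0,"dz":0,"spin":0,"grip":6},{"dx":0,"dy":0,"dz":0,"spin":0,"grip":6},{"dx":0,"dy":0,"dz":0,"spin":0,"grip":6}]}'
```

```text
time_s: 11.85
ee_pos: [0.6134, -0.0113, 0.0225]
tcp_rot: [-0.0, 0.179, 0.984, -0.0]
force: [-0.1, -0.0, -0.7]
grip_width: 0.068
grasp_force: 0.0
```

```bash
python3 - <<'E'
from h import *
a=bot.snapshot('wrist');b=bot.snapshot('side')
save('w7',np.hstack([cv2.resize(a[180:340,240:410],(400,376)),cv2.resize(b[130:230,270:370],(376,376),interpolation=cv2.INTER_CUBIC)]))
o=pose();print(o[0],o[2]['grip_width'],o[2]['grasp_force'],wproj([o[0][0],o[0][1],.0485]))
E
```

```text
[ 0.61348924 -0.01130851  0.02248429] 0.06610155608997512 0.0 [327.23644147 239.10166379]
```

View pics/w7.png

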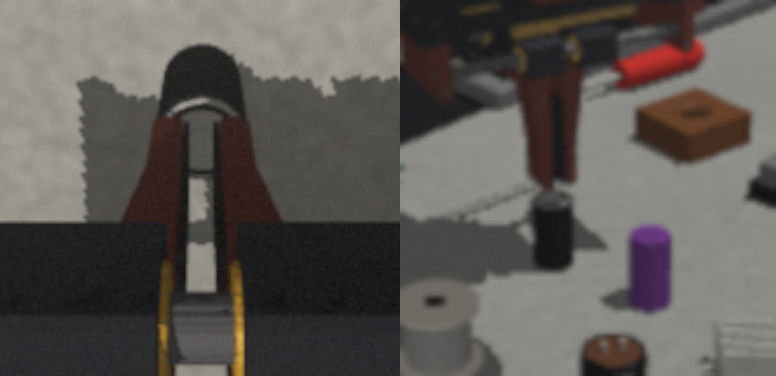

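```bash
python3 - <<'E'
from h import *
c=bot.get_calibration('side')
def sp(X):
    x=np.array(c['camera_matrix'])@(np.array(c['R'])@np.array(X)+np.array(c['t']));x=x[:2]/x[2];return x.round(1),((x-[270,130])*3.76+[400,0]).round()
p=pose()[0]
for z in(p[2],.0485,.07): print('tcp',z,sp([p[0],p[1],z]))
for X in([.612,-.013,0],[.612,-.013,.0485],[.612+.008,-.013+.010,.0485],[.612-.008,-.013-.010,.0485]): print(X,sp(X))
print(c['camera_matrix'])
E
```

```text
tcp 0.02248429028625102 (array([311. , 191.5]), array([554., 231.]))
tcp 0.0485 (array([310.8, 181.8]), array([553., 195.]))
tcp 0.07 (array([310.5, 173.5]), array([552., 164.]))
[0.612, -0.013, 0] (array([312.2, 199.5]), array([559., 261.]))
[0.612, -0.013, 0.0485] (array([311.7, 181.7]), array([557., 194.]))
[0.62, -0.002999999999999999, 0.0485] (array([306.3, 182.2]), array([537., 196.]))
[0.604, -0.023, 0.0485] (array([317.1, 181.2]), array([577., 193.]))
[[362.98948952   0.         323.89164666]
 [  0.         362.98948952 207.14550738]
 [  0.           0.           1.        ]]
```

The side view shows the fingertips ending about 30 mm above the reported TCP, just over the C cell. So the fingers act shorter than stated, and D was held only by its rim. I'll lift, open, and go about 23 mm lower, watching the force.

```bash
python3 -m inch '{"steps":[{"dx":0,"dy":0,"dz":-20,"spin":0,"grip":45},{"dx":0,"dy":0,"dz":-25,"spin":0,"grip":48},{"dx":0,"dy":0,"dz":-25,"spin":0,"grip":48},{"dx":0,"dy":0,"dz":-25,"spin":0,"grip":48},{"dx":0,"dy":0,"dz":-25,"spin":0,"grip":48}]}'
python3 -m inch '{"steps":[{"dx":0,"dy":0,"dz":12,"spin":0,"grip":48},{"dx":0,"dy":0,"dz":25,"spin":0,"grip":48},{"dx":0,"dy":0,"dz":34,"spin":0,"grip":48},{"dx":0,"dy":0,"dz":40,"spin":0,"grip":48},{"dx":0,"dy":0,"dz":42,"spin":0,"grip":48}]}'
python3 -c "
from h import *;print(bot.get_obs()['force'])"
```

```text
time_s: 12.58
ee_pos: [0.6132, -0.0113, 0.0472]
tcp_rot: [-0.0, 0.179, 0.984, -0.0]
force: [-0.2, 0.9, -1.4]
grip_width: 0.538
grasp_force: 0.0
time_s: 13.2
ee_pos: [0.6132, -0.0114, 0.005]
tcp_rot: [-0.0, 0.179, 0.984, -0.0]
force: [0.6, -0.4, 0.1]
grip_width: 0.546
grasp_force: 0.0
[ 0.61197719 -0.433648    0.06893624]
```

```bash
python3 -m inch '{"steps":[{"dx":0,"dy":0,"dz":2,"spin":0,"grip":12},{"dx":0,"dy":0,"dz":4,"spin":0,"grip":12},{"dx":0,"dy":0,"dz":4,"spin":0,"grip":12},{"dx":0,"dy":0,"dz":4,"spin":0,"grip":12},{"dx":0,"dy":0,"dz":4,"spin":0,"grip":12}]}'
python3 -c "
from h import *;a=bot.snapshot('wrist');b=bot.snapshot('side')
save('w8',np.hstack([cv2.resize(a[180:340,240:410],(400,376)),cv2.resize(b[130:230,270:370],(376,376),interpolation=cv2.INTER_CUBIC)]))"
```

```text
time_s: 13.82
ee_pos: [0.6135, -0.0113, 0.0016]
tcp_rot: [0.0, 0.179, 0.984, 0.0]
force: [-0.7, -0.1, -1.4]
grip_width: 0.267
grasp_force: 30.0
```

C is gripped at 30 N. Lifting and carrying to its holder at (0.535,-0.201), from a fit of all four wells.

```bash
python3 -m inch '{"steps":[{"dx":0,"dy":0,"dz":-30,"spin":0,"grip":12},{"dx":0,"dy":0,"dz":-70,"spin":0,"grip":12},{"dx":0,"dy":0,"dz":-110,"spin":0,"grip":12},{"dx":0,"dy":0,"dz":-110,"spin":0,"grip":12}]}'
python3 -c "
from h import *;print(delta([.5352,-.2014,.112]))"
```

```text
time_s: 14.42
ee_pos: [0.616, -0.0115, 0.1149]
tcp_rot: [0.003, 0.18, 0.984, 0.001]
force: [0.4, 0.3, -0.9]
grip_width: 0.267
grasp_force: 30.0
[   8.5 -206.2    2.3]
```

```bash
python3 -m inch '{"steps":[{"dx":2,"dy":-50,"dz":0,"spin":0,"grip":12},{"dx":4,"dy":-100,"dz":0,"spin":0,"grip":12},{"dx":6,"dy":-150,"dz":0,"spin":0,"grip":12},{"dx":7,"dy":-195,"dz":0,"spin":0,"grip":12},{"dx":7,"dy":-206,"dz":0,"spin":0,"grip":12}]}'
python3 -m inch '{"steps":[{"dx":0,"dy":0,"dz":30,"spin":0,"grip":12},{"dx":0,"dy":0,"dz":50,"spin":0,"grip":12},{"dx":0,"dy":0,"dz":65,"spin":0,"grip":12},{"dx":0,"dy":0,"dz":65,"spin":0,"grip":12}]}'
python3 - <<'E'
from h import *
a=bot.snapshot('wrist');p=pose()[0];print(p,delta([.5352,-.2014,.011]),wproj([p[0],p[1],p[2]+.047]),wproj([.5352,-.2014,.028]))
save('w9',cv2.resize(a[110:330,240:460],(600,600),interpolation=cv2.INTER_CUBIC))
E
```

```text
time_s: 15.05
ee_pos: [0.5317, -0.205, 0.1107]
tcp_rot: [-0.001, 0.182, 0.983, -0.001]
force: [0.5, -0.7, -0.9]
grip_width: 0.266
grasp_force: 30.0
time_s: 15.55
ee_pos: [0.5335, -0.2006, 0.0452]
tcp_rot: [-0.001, 0.179, 0.984, 0.0]
force: [-0.1, 0.7, -0.7]
grip_width: 0.266
grasp_force: 30.0
[ 0.5341505  -0.20108449  0.04615396] [-1.1  0.1 35.2] [327.47221666 254.59786659] [326.96634422 216.49604451]
```

View pics/w9.png

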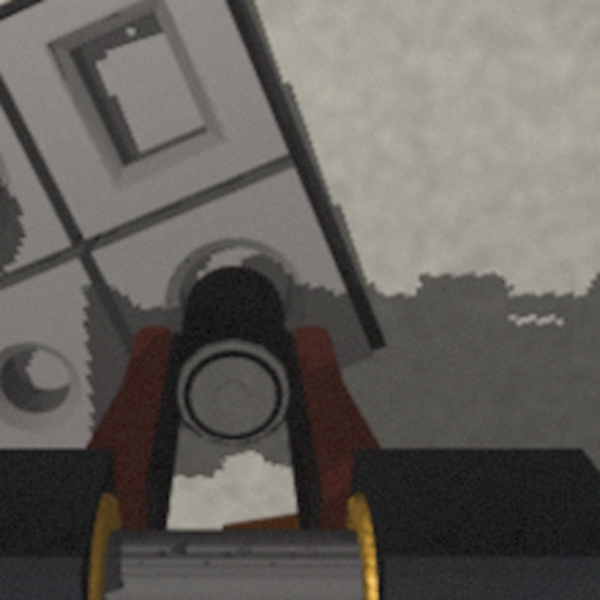

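```bash
python3 - <<'E'
from h import *
f=lambda x,y:(240+x*.3667,110+y*.3667)
p=pose()[0];print(p)
for n,px,z in(('C',f(234,306),.028),('9',f(136,91),.028),('AA',f(37,382),.028),('cell',f(232,392),p[2]+.047)): 
    w=watz(px,z);print(n,w[:2].round(4),delta([w[0],w[1],.011]))
E
```

```text
[ 0.5341505  -0.20108449  0.04615396]
C [ 0.5394 -0.204 ] [-5.9 -0.8 35.1]
9 [ 0.4723 -0.2067] [ 55.8 -27.1  35.2]
AA [ 0.5414 -0.2677] [-30.3 -59.8  35.1]
cell [ 0.5332 -0.2022] [ 0.5 -1.4 35.2]
```

```bash
python3 -m inch '{"steps":[{"dx":-4,"dy":0,"dz":0,"spin":0,"grip":12},{"dx":-4,"dy":0,"dz":12,"spin":0,"grip":12},{"dx":-4,"dy":0,"dz":24,"spin":0,"grip":12},{"dx":-4,"dy":0,"dz":33,"spin":0,"grip":12},{"dx":-4,"dy":0,"dz":33,"spin":0,"grip":12}]}'
```

```text
time_s: 16.23
ee_pos: [0.5371, -0.2027, 0.0125]
tcp_rot: [-0.001, 0.179, 0.984, 0.0]
force: [0.2, 0.1, -0.2]
grip_width: 0.266
grasp_force: 30.0
```

```bash
python3 -m inch '{"steps":[{"dx":0,"dy":0,"dz":2,"spin":0,"grip":12},{"dx":0,"dy":0,"dz":2,"spin":0,"grip":44},{"dx":0,"dy":0,"dz":2,"spin":0,"grip":44},{"dx":0,"dy":0,"dz":2,"spin":0,"grip":44},{"dx":0,"dy":0,"dz":2,"spin":0,"grip":44}]}'
python3 -m inch '{"steps":[{"dx":0,"dy":0,"dz":-40,"spin":0,"grip":44},{"dx":0,"dy":0,"dz":-90,"spin":0,"grip":60},{"dx":0,"dy":0,"dz":-140,"spin":0,"grip":70},{"dx":0,"dy":0,"dz":-165,"spin":0,"grip":80},{"dx":0,"dy":0,"dz":-165,"spin":0,"grip":80}]}'
python3 - <<'E'
from h import *
print(delta([.480,.2145,.18])); a=bot.snapshot('wrist');save('w10',a)
for n in('cell_c','cell_d'):
  for r in bot.mark_of('wrist',n)[:4]: print(n,r['p'],np.round(r['point']),watz(r['point'],.008)[:2].round(4))
for n in('holder_9v','holder_aa','holder_c'):
  for r in bot.mark_of('wrist',n)[:3]: print(n,r['p'],np.round(r['point']),watz(r['point'],.003)[:2].round(4))
E
```

```text
time_s: 16.85
ee_pos: [0.5381, -0.203, 0.0117]
tcp_rot: [0.0, 0.179, 0.984, 0.0]
force: [-0.3, -0.1, 0.6]
grip_width: 0.499
grasp_force: 0.0
time_s: 17.48
ee_pos: [0.5393, -0.2034, 0.1786]
tcp_rot: [0.002, 0.179, 0.984, 0.0]
force: [-0.9, 0.3, -0.6]
grip_width: 0.894
grasp_force: 0.0
[203.1 370.1  -1.9]
cell_c 0.94 [256. 147.] [ 0.475  -0.2715]
cell_c 0.82 [324. 172.] [ 0.5332 -0.2037]
cell_c 0.66 [466. 115.] [ 0.5292 -0.0199]
cell_d 0.94 [256. 147.] [ 0.4744 -0.2713]
cell_d 0.82 [324. 172.] [ 0.5325 -0.2035]
cell_d 0.66 [466. 115.] [ 0.5286 -0.0201]
holder_9v 0.74 [306. 122.] [ 0.4684 -0.2032]
holder_9v 0.71 [548.  24.] [0.4651 0.0899]
holder_9v 0.29 [326. 172.] [ 0.5339 -0.2022]
holder_aa 0.95 [281. 193.] [ 0.5397 -0.2677]
holder_c 0.82 [323. 172.] [ 0.5335 -0.2056]
holder_c 0.75 [256. 145.] [ 0.4719 -0.2719]
```

```bash
python3 -m inch '{"steps":[{"dx":26,"dy":47,"dz":0,"spin":0,"grip":80},{"dx":53,"dy":97,"dz":0,"spin":0,"grip":80},{"dx":80,"dy":147,"dz":0,"spin":0,"grip":80},{"dx":107,"dy":196,"dz":0,"spin":0,"grip":80},{"dx":134,"dy":245,"dz":0,"spin":0,"grip":80}]}'
python3 -m inch '{"steps":[{"dx":27,"dy":49,"dz":0,"spin":0,"grip":80},{"dx":54,"dy":98,"dz":0,"spin":0,"grip":80},{"dx":69,"dy":126,"dz":0,"spin":0,"grip":80},{"dx":69,"dy":126,"dz":0,"spin":0,"grip":80},{"dx":69,"dy":126,"dz":0,"spin":0,"grip":80}]}'
python3 - <<'E'
from h import *
p,R,o=pose();a=bot.snapshot('wrist');print(p,R[:2,:2].round(3))
u,v=wproj([.48,.2145,.046]).astype(int);print(u,v)
c=a[v-50:v+50,u-65:u+65];save('w11',cv2.resize(c,(780,600),interpolation=cv2.INTER_CUBIC))
for n in('cell_9v','cell_aa'):
  for r in bot.mark_of('wrist',n)[:2]: print(n,r['p'],np.round(r['point']),watz(r['point'],0)[:2].round(4))
E
```

```text
time_s: 18.4
ee_pos: [0.4983, 0.0752, 0.176]
tcp_rot: [-0.0, 0.179, 0.984, -0.0]
force: [0.3, 0.2, -0.0]
grip_width: 0.913
grasp_force: 0.0
time_s: 19.02
ee_pos: [0.479, 0.2143, 0.176]
tcp_rot: [-0.0, 0.18, 0.984, -0.001]
force: [0.4, -0.1, 0.1]
grip_width: 0.913
grasp_force: 0.0
[0.47900107 0.21433967 0.17596791] [[-0.935  0.354]
 [ 0.354  0.935]]
327 181
cell_9v 0.95 [330. 175.] [0.4841 0.2168]
cell_aa 0.59 [424. 224.] [0.5943 0.3139]
cell_aa 0.29 [326. 175.] [0.4823 0.2133]
```

View pics/w11.png

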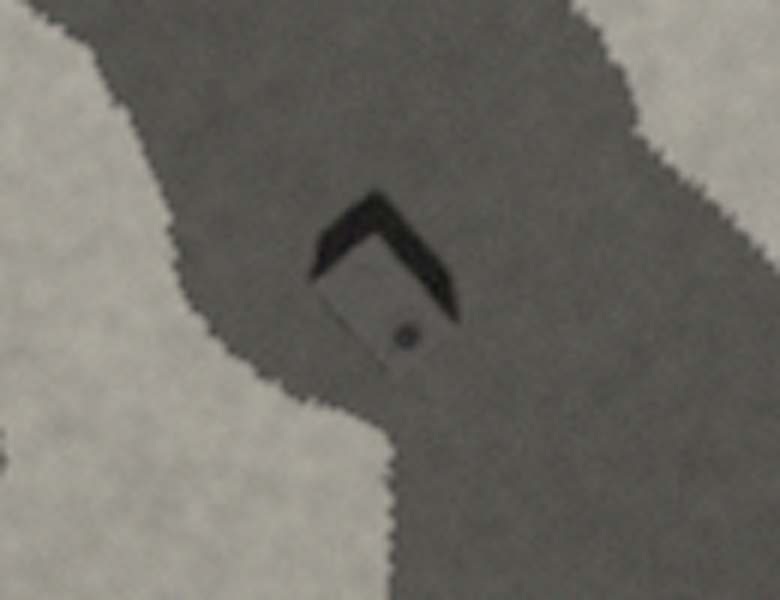

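The 9 V top has corners (crop) (311,278), (378,230), (459,322), (390,372): centre (326,181), side ratio 1.5 as it should be.

```bash
python3 - <<'E'
from h import *
P=[watz((262+x/6,131+y/6),.046)[:2] for x,y in((311,278),(378,230),(459,322),(390,372))]
A,B,C,D=P;m=sum(P)/4;print(m.round(4),[np.linalg.norm(x).round(4) for x in(B-A,C-B,D-C,A-D)])
l=(C-B)+(D-A);s=(B-A)+(C-D);print('long axis',np.arctan2(l[1],l[0]),np.arctan2(s[1],s[0]))
p,R,o=pose();print('toolx',np.arctan2(R[1,0],R[0,0]),'J',o['joint_positions'].round(2),delta([m[0],m[1],0]))
# well axis from w9 pixels at that pose not available; tray from w4-type points
Q=np.array([[.4746,-.2712],[.468,-.2055],[.5316,-.2024],[.5353,-.2674]]);
E
```

```text
[0.4792 0.2138] [np.float64(0.0158), np.float64(0.0238), np.float64(0.0166), np.float64(0.024)]
long axis 0.33307692225800906 1.84452430014117
toolx 2.77819679390781 J [-0.73  0.24  0.22  1.93 -0.06  0.97  0.73] [ 1.000e-01 -2.000e-01  1.764e+02]
```

```bash
python3 -m inch '{"steps":[{"dx":0,"dy":0,"dz":20,"spin":-0.17,"grip":70},{"dx":0,"dy":0,"dz":40,"spin":-0.34,"grip":60},{"dx":0,"dy":0,"dz":60,"spin":-0.51,"grip":50},{"dx":0,"dy":0,"dz":80,"spin":-0.67,"grip":45},{"dx":0,"dy":0,"dz":80,"spin":-0.67,"grip":45}]}'
python3 -c "
from h import *
p,R,o=pose();print('toolx',np.arctan2(R[1,0],R[0,0])-np.pi,delta([.4792,.2138,0]))"
```

```text
time_s: 19.8
ee_pos: [0.4783, 0.2141, 0.0955]
tcp_rot: [-0.001, -0.152, 0.988, -0.001]
force: [0.1, -0.4, -0.5]
grip_width: 0.514
grasp_force: 0.0
toolx -5.977249292298303 [-1.  -0.5 95.5]
```

```bash
python3 -m inch '{"steps":[{"dx":-1,"dy":0,"dz":35,"spin":0,"grip":45},{"dx":-1,"dy":0,"dz":65,"spin":0,"grip":45},{"dx":-1,"dy":0,"dz":85,"spin":0,"grip":45},{"dx":-1,"dy":0,"dz":94,"spin":0,"grip":45},{"dx":-1,"dy":0,"dz":94,"spin":0,"grip":45}]}'
python3 -m inch '{"steps":[{"dx":0,"dy":0,"dz":0,"spin":0,"grip":5},{"dx":0,"dy":0,"dz":0,"spin":0,"grip":5},{"dx":0,"dy":0,"dz":0,"spin":0,"grip":5},{"dx":0,"dy":0,"dz":0,"spin":0,"grip":5},{"dx":0,"dy":0,"dz":0,"spin":0,"grip":5}]}'
```

```text
time_s: 20.42
ee_pos: [0.4803, 0.2159, 0.0029]
tcp_rot: [0.0, -0.153, 0.988, -0.0]
force: [-0.4, -0.8, -0.3]
grip_width: 0.51
grasp_force: 0.0
time_s: 21.05
ee_pos: [0.4803, 0.2163, 0.0029]
tcp_rot: [0.0, -0.154, 0.988, 0.0]
force: [0.1, -1.0, 5.0]
grip_width: 0.196
grasp_force: 30.0
```

```bash
python3 -m inch '{"steps":[{"dx":0,"dy":0,"dz":-30,"spin":0,"grip":5},{"dx":0,"dy":0,"dz":-70,"spin":0.12,"grip":5},{"dx":0,"dy":0,"dz":-115,"spin":0.23,"grip":5},{"dx":0,"dy":0,"dz":-115,"spin":0.23,"grip":5}]}'
python3 -c "
from h import *
p,R,o=pose();print('axis',np.arctan2(R[1,0],R[0,0])%np.pi,p,o['force'],delta([.470,-.205,.118]))
bot.snapshot('wrist')
for r in bot.mark_of('wrist','cell_9v')[:2]:print(r['p'],r['point'],wproj([p[0],p[1],p[2]-.003]))"
```

```text
time_s: 21.55
ee_pos: [0.4821, 0.2173, 0.1206]
tcp_rot: [0.003, -0.039, 0.999, 0.002]
force: [0.3, -0.5, -0.2]
grip_width: 0.195
grasp_force: 30.0
axis 0.07855977705766959 [0.48210806 0.21731388 0.12056013] [ 0.31570982 -0.47103247 -0.1535779 ] [  45.2 -420.1    1.1]
0.69 [324.4, 225.6] [328.10087436 228.03814672]
```

```bash
python3 -m inch '{"steps":[{"dx":5,"dy":-50,"dz":0,"spin":0,"grip":5},{"dx":10,"dy":-105,"dz":0,"spin":0,"grip":5},{"dx":16,"dy":-160,"dz":0,"spin":0,"grip":5},{"dx":22,"dy":-215,"dz":0,"spin":0,"grip":5},{"dx":28,"dy":-270,"dz":0,"spin":0,"grip":5}]}'
python3 -m inch '{"steps":[{"dx":6,"dy":-55,"dz":0,"spin":0,"grip":5},{"dx":12,"dy":-110,"dz":0,"spin":0,"grip":5},{"dx":16,"dy":-150,"dz":30,"spin":0,"grip":5},{"dx":16,"dy":-150,"dz":60,"spin":0,"grip":5},{"dx":16,"dy":-150,"dz":60,"spin":0,"grip":5}]}'
python3 - <<'E'
from h import *
p,R,o=pose();a=bot.snapshot('wrist');print(p,'axis',np.arctan2(R[1,0],R[0,0])%np.pi,delta([.4702,-.2055,.012]))
for n,z in(('cell_9v',p[2]-.003),('holder_9v',.003),('holder_aa',.003),('holder_d',.003),('holder_c',.003)):
  for r in bot.mark_of('wrist',n)[:2]: print(n,round(r['p'],2),np.round(r['point']),watz(r['point'],z)[:2].round(4))
save('w12',cv2.resize(a[90:330,170:490],(800,600),interpolation=cv2.INTER_CUBIC))
E
```

```text
time_s: 22.28
ee_pos: [0.4718, -0.057, 0.116]
tcp_rot: [-0.001, -0.04, 0.999, -0.0]
force: [0.6, 0.1, -0.9]
grip_width: 0.196
grasp_force: 30.0
time_s: 22.9
ee_pos: [0.466, -0.2055, 0.0544]
tcp_rot: [-0.004, -0.039, 0.999, 0.001]
force: [-0.2, -0.2, 0.1]
grip_width: 0.192
grasp_force: 30.0
[ 0.46598277 -0.2054685   0.05439939] axis 0.07887449474301222 [-2.9 -0.3 43.9]
cell_9v 0.7 [322. 222.] [ 0.4693 -0.2088]
holder_9v 0.65 [323. 204.] [ 0.4722 -0.2085]
holder_aa 0.86 [303. 372.] [ 0.6682 -0.2154]
holder_aa 0.63 [257. 276.] [ 0.5523 -0.2675]
holder_d 0.62 [253. 208.] [ 0.4813 -0.2721]
holder_d 0.59 [322. 273.] [ 0.5436 -0.2045]
holder_c 0.62 [253. 208.] [ 0.4814 -0.2721]
holder_c 0.59 [322. 273.] [ 0.5437 -0.2045]
```

View pics/w12.png

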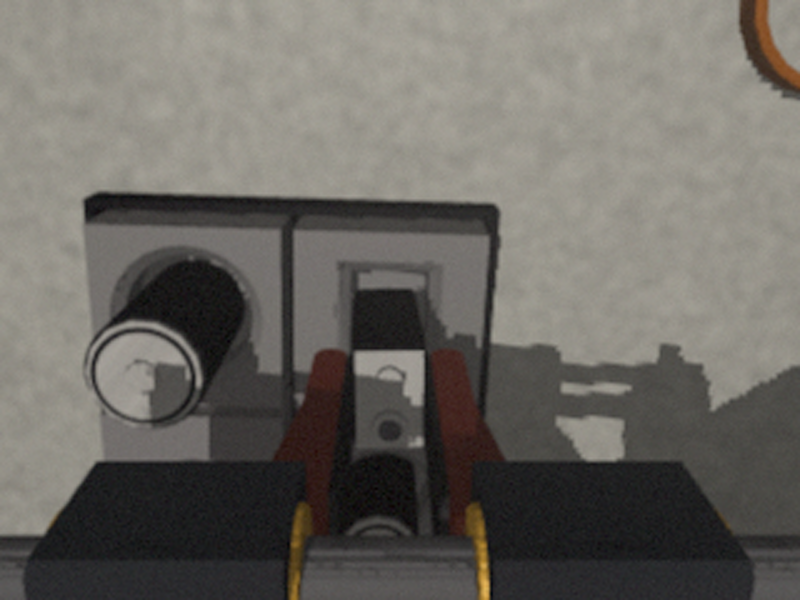

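```bash
python3 - <<'E'
from h import *
p,R,o=pose();print(p)
w=watz((326,220.5),.028);c=watz((326,250),p[2]+.043);print(w.round(4),c.round(4),(R.T@(w-c)*1000).round(1))
# AA holder from current picture unaffected
E
```

```text
[ 0.4701561  -0.20567461  0.05845009]
[ 0.4789 -0.2054  0.028 ] [ 0.4687 -0.2064  0.1015] [-10.2   0.2  73.5]
```

```bash
python3 - <<'E'
from h import *
for i in range(2):
  p,R,o=pose();a=bot.snapshot('wrist');print(p,o['tcp_rot'].round(4))
  for n,z in(('cell_9v',p[2]-.003),('holder_9v',.003)):
    for r in bot.mark_of('wrist',n)[:1]: print(n,round(r['p'],2),np.round(r['point'],1),watz(r['point'],z)[:2].round(4))
g=cv2.cvtColor(a,cv2.COLOR_RGB2GRAY)
print('cols',326,[(r,int(g[r,322:331].mean())) for r in range(186,275,2)])
E
```

```text
[ 0.4701561  -0.20567461  0.05845009] [ 8.000e-04 -4.020e-02  9.992e-01 -1.000e-04]
cell_9v 0.78 [324.8 223.4] [ 0.4704 -0.2071]
holder_9v 0.77 [325.2 202.7] [ 0.4711 -0.2069]
[ 0.46982847 -0.20584253  0.0581889 ] [ 6.000e-04 -3.990e-02  9.992e-01 -1.000e-04]
cell_9v 0.58 [324.9 225. ] [ 0.4711 -0.2071]
holder_9v 0.97 [326.5 202.4] [ 0.4702 -0.2058]
cols 326 [(186, 116), (188, 97), (190, 83), (192, 102), (194, 114), (196, 115), (198, 113), (200, 115), (202, 114), (204, 113), (206, 30), (208, 30), (210, 29), (212, 28), (214, 28), (216, 28), (218, 27), (220, 28), (222, 27), (224, 26), (226, 28), (228, 30), (230, 118), (232, 155), (234, 155), (236, 133), (238, 122), (240, 123), (242, 83), (244, 81), (246, 80), (248, 80), (250, 80), (252, 80), (254, 69), (256, 74), (258, 65), (260, 47), (262, 43), (264, 47), (266, 68), (268, 70), (270, 18), (272, 19), (274, 20)]
```

```bash
python3 - <<'E'
from h import *
p,R,o=pose()
for r,z,off in((187,.028,.02125),(193,.024,.01725),(229.5,p[2]+.043,.01325)): print(r,watz((326,r),z)[0]+off)
print(p,delta([.4705,-.2057,.012]))
E
```

```text
187 0.4705243126678854
193 0.47266935621841816
229.5 0.4683764210582149
[ 0.46951394 -0.20594771  0.05782318] [-1.   0.2 45.8]
```

```bash
python3 -m inch '{"steps":[{"dx":-2.5,"dy":0,"dz":10,"spin":0,"grip":5},{"dx":-2.5,"dy":0,"dz":22,"spin":0,"grip":5},{"dx":-2.5,"dy":0,"dz":34,"spin":0,"grip":5},{"dx":-2.5,"dy":0,"dz":43,"spin":0,"grip":5},{"dx":-2.5,"dy":0,"dz":43,"spin":0,"grip":5}]}'
```

```text
time_s: 24.12
ee_pos: [0.4711, -0.2057, 0.0136]
tcp_rot: [-0.001, -0.04, 0.999, 0.0]
force: [0.2, 0.1, -0.6]
grip_width: 0.193
grasp_force: 30.0
```

```bash
python3 -m inch '{"steps":[{"dx":0,"dy":0,"dz":3,"spin":0,"grip":5},{"dx":0,"dy":0,"dz":3,"spin":0,"grip":34},{"dx":0,"dy":0,"dz":3,"spin":0,"grip":34},{"dx":0,"dy":0,"dz":3,"spin":0,"grip":34},{"dx":0,"dy":0,"dz":3,"spin":0,"grip":34}]}'
python3 -m inch '{"steps":[{"dx":0,"dy":0,"dz":-40,"spin":0,"grip":34},{"dx":0,"dy":0,"dz":-90,"spin":0,"grip":60},{"dx":0,"dy":0,"dz":-140,"spin":0,"grip":70},{"dx":0,"dy":0,"dz":-165,"spin":0,"grip":80},{"dx":0,"dy":0,"dz":-165,"spin":0,"grip":80}]}'
python3 - <<'E'
from h import *
p,R,o=pose();a=bot.snapshot('wrist');save('w13',a);print(p,delta([.592,.313,.17]))
for n in('cell_9v','cell_d','cell_c'):
  for r in bot.mark_of('wrist',n)[:2]: print(n,round(r['p'],2),np.round(r['point']),watz(r['point'],.008)[:2].round(4))
for r in bot.mark_of('wrist','holder_aa')[:2]: print(round(r['p'],2),np.round(r['point']),watz(r['point'],.003)[:2].round(4))
E
```

```text
time_s: 24.75
ee_pos: [0.4719, -0.2059, 0.0117]
tcp_rot: [0.0, -0.04, 0.999, -0.0]
force: [0.3, 0.1, 0.6]
grip_width: 0.388
grasp_force: 0.0
time_s: 25.38
ee_pos: [0.4732, -0.2063, 0.1784]
tcp_rot: [0.002, -0.04, 0.999, -0.0]
force: [0.9, -0.5, -0.8]
grip_width: 0.801
grasp_force: 0.0
[ 0.47319092 -0.20625148  0.17843902] [-160.6  507.7    7. ]
cell_9v 0.73 [327. 175.] [ 0.4716 -0.2046]
cell_d 0.86 [322. 222.] [ 0.5358 -0.206 ]
cell_d 0.79 [458. 227.] [ 0.5276 -0.0228]
cell_c 0.86 [322. 222.] [ 0.5355 -0.206 ]
cell_c 0.79 [458. 227.] [ 0.5273 -0.023 ]
0.92 [308. 296.] [ 0.6545 -0.2171]
```

```bash
python3 -m inch '{"steps":[{"dx":-18,"dy":56,"dz":0,"spin":0,"grip":80},{"dx":-36,"dy":113,"dz":0,"spin":0,"grip":80},{"dx":-54,"dy":170,"dz":2,"spin":0,"grip":80},{"dx":-72,"dy":228,"dz":4,"spin":0,"grip":80},{"dx":-90,"dy":286,"dz":6,"spin":0,"grip":80}]}'
python3 -m inch '{"steps":[{"dx":-18,"dy":57,"dz":0,"spin":0,"grip":80},{"dx":-36,"dy":114,"dz":0,"spin":0,"grip":80},{"dx":-54,"dy":171,"dz":0,"spin":0,"grip":80},{"dx":-70,"dy":218,"dz":0,"spin":0,"grip":60},{"dx":-70,"dy":221,"dz":0,"spin":0,"grip":60}]}'
python3 -m inch '{"steps":[{"dx":0,"dy":0,"dz":0,"spin":0,"grip":60},{"dx":0,"dy":0,"dz":0,"spin":0,"grip":60},{"dx":0,"dy":0,"dz":0,"spin":0,"grip":60}]}'
python3 - <<'E'
from h import *
p,R,o=pose();a=bot.snapshot('wrist');save('w14',a)
print(p)
for r in bot.mark_of('wrist','cell_aa')[:2]: print(round(r['p'],2),np.round(r['point']),watz(r['point'],0)[:2].round(4))
for r in bot.silhouettes('wrist','cell_aa')[:2]:
    m=r['mask'];ys,xs=np.where(m);print(r['p'],r['point'],xs.min(),xs.max(),ys.min(),ys.max())
for X in([.592,.312,0],[.592,.312,.049]):print(wproj(X))
u,v=wproj([.592,.312,.049]).astype(int);g=cv2.cvtColor(a,cv2.COLOR_RGB2GRAY)[v-24:v+20:2,u-20:u+22:2]
print('\n'.join(' '.join('%3d'%x for x in r) for r in g),u,v)
E
```

```text
time_s: 26.25
ee_pos: [0.5386, 0.0881, 0.1695]
tcp_rot: [-0.001, -0.039, 0.999, -0.0]
force: [0.7, 1.0, 0.4]
grip_width: 0.911
grasp_force: 0.0
time_s: 26.88
ee_pos: [0.5897, 0.3172, 0.1683]
tcp_rot: [-0.001, -0.043, 0.999, 0.0]
force: [-0.0, -1.1, -0.2]
grip_width: 0.725
grasp_force: 0.0
time_s: 27.25
ee_pos: [0.5915, 0.3105, 0.1707]
tcp_rot: [0.0, -0.038, 0.999, -0.0]
force: [0.1, -0.3, 0.0]
grip_width: 0.682
grasp_force: 0.0
[0.59149221 0.31049451 0.17072378]
0.63 [327. 172.] [0.5884 0.312 ]
0.61 [328.8, 177.2] 321 333 170 190
0.24 [129.9, 47.2] 99 161 28 71
[326.43881963 174.65943156]
[326.60071447 184.09411988]
 89  92  90  91  89  88  88  84  84  86  84  84  86  87  90  90  84  87  85  88  83
 88  87  87  88  88  87  87  91  92  87  89  88  88  88  86  85  88  86  83  90  84
 87  89  89  86  86  88  86  88  85  87  88  88  89  90  89  88  87  89  88  88  85
 90  86  89  89  89  87  86  88  87  86  90  90  91  90  90  86  84  89  87  85  85
 92  89  91  92  91  85  84  89  87  90  92  88  86  85  84  82  87  83  89  92  86
 90  88  91  88  89  89  86  88  90  77  61  73  90  86 
[... 679 characters left out ...]
  88  91  87  89  90
 88  88  85  87  89  84  84  87  66  69  56  46  75  67  86  86  87  89  90  90  89
 90  91  87  89  88  83  87  85  88  76  74  65  75  90  91  87  89  89  85  86  89
 90  89  91  86  87  82  89  91  91  88  85  87  90  87  86  87  88  89  87  88  87
 87  94  91  84  86  89  86  88  90  89  90  90  87  90  86  87  86  88  85  85  86
 88  94  94  83  88  88  87  86  87  92  92  91  89  91  90  88  86  88  87  90  94
 87  91  93  89  88  86  87  88  89  89  88  88  92  92  87  84  81  84  85  87  90
119  90  90  90  88  85  89  89  91  87  86  87  87  90  87  88  88  82  88  88  87
 89  91  92  85  86  88  87  92  87  86  85  84  87  89  83  89  88  88  88  86  84 326 184
```

```bash
python3 -c "
from h import *
w=watz((326.6,185),.049);print(w,delta([w[0],w[1],.001]))"
python3 -m inch '{"steps":[{"dx":-1,"dy":1,"dz":50,"spin":0,"grip":42},{"dx":-1,"dy":1,"dz":100,"spin":0,"grip":42},{"dx":-1,"dy":1,"dz":100,"spin":0,"grip":42},{"dx":-1,"dy":1,"dz":100,"spin":0,"grip":42}]}'
python3 -c "
from h import *
print(delta([.5925,.312,.001]))"
```

```text
[0.59304666 0.31208178 0.049     ] [ -1.7   0.4 169.8]
time_s: 27.9
ee_pos: [0.5933, 0.3137, 0.0724]
tcp_rot: [0.001, -0.039, 0.999, 0.001]
force: [0.5, -0.2, 1.5]
grip_width: 0.479
grasp_force: 0.0
[ 1.1 -1.7 71.4]
```

```bash
python3 -m inch '{"steps":[{"dx":0,"dy":0,"dz":25,"spin":0,"grip":42},{"dx":0,"dy":0,"dz":50,"spin":0,"grip":42},{"dx":0,"dy":0,"dz":65,"spin":0,"grip":42},{"dx":0,"dy":0,"dz":70,"spin":0,"grip":42},{"dx":0,"dy":0,"dz":70,"spin":0,"grip":42}]}'
python3 -m inch '{"steps":[{"dx":0,"dy":0,"dz":0,"spin":0,"grip":3},{"dx":0,"dy":0,"dz":0,"spin":0,"grip":3},{"dx":0,"dy":0,"dz":0,"spin":0,"grip":3},{"dx":0,"dy":0,"dz":0,"spin":0,"grip":3},{"dx":0,"dy":0,"dz":0,"spin":0,"grip":3}]}'
```

```text
time_s: 28.52
ee_pos: [0.5928, 0.3136, 0.0014]
tcp_rot: [0.001, -0.04, 0.999, 0.0]
force: [-0.3, -0.2, 0.7]
grip_width: 0.48
grasp_force: 0.0
time_s: 29.15
ee_pos: [0.5923, 0.3134, 0.0008]
tcp_rot: [0.0, -0.04, 0.999, 0.0]
force: [0.0, -0.2, 2.2]
grip_width: 0.135
grasp_force: 30.0
```

```bash
python3 -m inch '{"steps":[{"dx":0,"dy":0,"dz":-30,"spin":0,"grip":3},{"dx":0,"dy":0,"dz":-75,"spin":0,"grip":3},{"dx":0,"dy":0,"dz":-120,"spin":0,"grip":3},{"dx":0,"dy":0,"dz":-120,"spin":0,"grip":3},{"dx":0,"dy":0,"dz":-120,"spin":0,"grip":3}]}'
python3 -c "
from h import *
print(delta([.5395,-.2675,.121]))"
```

```text
time_s: 29.78
ee_pos: [0.5916, 0.3131, 0.1199]
tcp_rot: [-0.0, -0.04, 0.999, -0.0]
force: [-0.3, 0.5, -0.5]
grip_width: 0.132
grasp_force: 30.0
[  97.9 -574.6   -0.8]
```

```bash
python3 -m inch '{"steps":[{"dx":9,"dy":-55,"dz":0,"spin":0,"grip":3},{"dx":18,"dy":-112,"dz":0,"spin":0,"grip":3},{"dx":28,"dy":-170,"dz":0,"spin":0,"grip":3},{"dx":38,"dy":-228,"dz":0,"spin":0,"grip":3},{"dx":48,"dy":-286,"dz":0,"spin":0,"grip":3}]}'
python3 -m inch '{"steps":[{"dx":10,"dy":-58,"dz":0,"spin":0,"grip":3},{"dx":20,"dy":-116,"dz":0,"spin":0,"grip":3},{"dx":30,"dy":-174,"dz":0,"spin":0,"grip":3},{"dx":40,"dy":-232,"dz":0,"spin":0,"grip":3},{"dx":50,"dy":-280,"dz":0,"spin":0,"grip":3}]}'
python3 -m inch '{"steps":[{"dx":0,"dy":-8,"dz":20,"spin":0,"grip":3},{"dx":0,"dy":-8,"dz":40,"spin":0,"grip":3},{"dx":0,"dy":-8,"dz":40,"spin":0,"grip":3},{"dx":0,"dy":-8,"dz":40,"spin":0,"grip":3}]}'
python3 - <<'E'
from h import *
p,R,o=pose();a=bot.snapshot('wrist');save('w15',a);print(p,delta([.5395,-.2675,.012]))
for n,z in(('cell_aa',p[2]),('holder_aa',.003)):
  for r in bot.mark_of('wrist',n)[:2]: print(n,round(r['p'],2),np.round(r['point']),watz(r['point'],z)[:2].round(4))
u,v=wproj([.5395,-.2675,.028]).astype(int);g=cv2.cvtColor(a,cv2.COLOR_RGB2GRAY)[v-28:v+40:2,u-26:u+28:2]
print('\n'.join(' '.join('%3d'%x for x in r) for r in g),u,v)
E
```

```text
time_s: 30.4
ee_pos: [0.5652, 0.0224, 0.1189]
tcp_rot: [-0.001, -0.04, 0.999, -0.0]
force: [0.6, -0.5, -0.3]
grip_width: 0.135
grasp_force: 30.0
time_s: 31.02
ee_pos: [0.5374, -0.2608, 0.1187]
tcp_rot: [-0.002, -0.039, 0.999, 0.0]
force: [-0.1, -0.2, 0.4]
grip_width: 0.135
grasp_force: 30.0
time_s: 31.52
ee_pos: [0.5399, -0.2656, 0.0801]
tcp_rot: [-0.0, -0.04, 0.999, 0.0]
force: [-0.2, 0.3, 0.1]
grip_width: 0.134
grasp_force: 30.0
[ 0.53985956 -0.26557081  0.0800904 ] [ 0.9 -1.5 68.6]
cell_aa 0.57 [328. 226.] [ 0.5417 -0.2651]
holder_aa 0.73 [324. 202.] [ 0.5486 -0.2682]
123 125 125 122 124 122 121 123 122 120 120 122 119 122 122 122 119 121 118 119 121 118 119 118 118 121 117
124 122 123 120 119 118 119 122 122 121 119 120 117 120 121 122 122 122 122 122 121 119 120 121 120 121 118
119 121 121 121 121 121 122 122 119 122 124 121 120 118 121 119 120 121 117 119 120 121 118 121 118 117 120
121 118 120 120 118 120 119 121 121 121 117 119 119 118 117 121 118 121 121 121 118 119 118 116 119 120 121
117 121 121 120 121 123 121 120 120 118 120 117 118 120 119 119 121 123 118 118 120 119 11
[... 2457 characters left out ...]
  31  19  53  61  65  65  63  79  80  60  65
117 117  96  90  90  90 111 109  25  26  25  27  26  30  24  30  34  27  50  61  57  56  56  56  57  64  64
112  54  48  51  53  52  52  90  26  29  27  28  26  26  27  25  29  27  43  55  48  48  46  44  48  51  61
 82  51  48  53  54  45  50  62  32  30  28  26  29  30  25  29  27  28  29  37  47  49  45  47  42  51  56
 59  52  46  51  50  50  48  36  31  25  20  26  29  27  27  21  28  28  25  30  46  46  52  46  45  49  62
 64  52  45  47  49  48  45  35  31  23  26  29  27  23  36  17  24  23  25  36  48  44  48  45  47  48  55
 55  48  47  46  50  50  47  33  28  24  26  28  21  22  27  27  20  27  26  31  44  49  46  45  49  49  45 325 201
```

```bash
python3 - <<'E'
from h import *
w=watz((323.3,202.8),.028);print(w,pose()[0],delta([w[0],w[1],.012]),delta([.5395,-.2675,.012]))
E
```

```text
[ 0.54120924 -0.26909062  0.028     ] [ 0.54041518 -0.26631265  0.08113553] [-0.5 -2.8 69.1] [ 1.1 -1.1 69.1]
```

```bash
python3 -m inch '{"steps":[{"dx":0,"dy":-2,"dz":20,"spin":0,"grip":3},{"dx":0,"dy":-2,"dz":38,"spin":0,"grip":3},{"dx":0,"dy":-2,"dz":54,"spin":0,"grip":3},{"dx":0,"dy":-2,"dz":68,"spin":0,"grip":3},{"dx":0,"dy":-2,"dz":69,"spin":0,"grip":3}]}'
python3 -c "
from h import *
print(pose()[0],bot.get_obs()['force'])"
```

```text
time_s: 32.3
ee_pos: [0.539, -0.2683, 0.01]
tcp_rot: [-0.001, -0.04, 0.999, 0.0]
force: [0.4, 0.2, -0.6]
grip_width: 0.14
grasp_force: 30.0
[ 0.53901573 -0.26825526  0.0100231 ] [ 0.38247053  0.20497125 -0.59613074]
```

```bash
python3 -m inch '{"steps":[{"dx":0,"dy":0,"dz":0,"spin":0,"grip":3},{"dx":0,"dy":0,"dz":0,"spin":0,"grip":28},{"dx":0,"dy":0,"dz":0,"spin":0,"grip":28},{"dx":0,"dy":0,"dz":0,"spin":0,"grip":28},{"dx":0,"dy":0,"dz":0,"spin":0,"grip":28}]}'
python3 -m inch '{"steps":[{"dx":0,"dy":0,"dz":-40,"spin":0,"grip":28},{"dx":0,"dy":0,"dz":-90,"spin":0,"grip":50},{"dx":0,"dy":0,"dz":-140,"spin":0,"grip":70},{"dx":0,"dy":0,"dz":-170,"spin":0,"grip":80},{"dx":0,"dy":0,"dz":-170,"spin":0,"grip":80}]}'
python3 -m inch '{"steps":[{"dx":-50,"dy":0,"dz":-5,"spin":0,"grip":80},{"dx":-100,"dy":0,"dz":-10,"spin":0,"grip":80},{"dx":-140,"dy":0,"dz":-10,"spin":0,"grip":80},{"dx":-140,"dy":0,"dz":-10,"spin":0,"grip":80},{"dx":-140,"dy":0,"dz":-10,"spin":0,"grip":80}]}'
python3 - <<'E'
from h import *
for c in('wrist','side','top'):
  a=bot.snapshot(c);save('f'+c,a)
  f=watz if c=='wrist' else (lambda px,z,c=c:atz(c,px,z))
  for n,z in(('cell_d',.008),('cell_c',.008),('cell_aa',.008),('cell_9v',.008),('holder_d',.003),('holder_aa',.003),('holder_9v',.003),('cap_large',0),('cap_small',0)):
    print(c,n,[(round(r['p'],2),np.round(r['point']).astype(int).tolist(),f(r['point'],z)[:2].round(3).tolist()) for r in bot.mark_of(c,n)[:4]])
E
```

```text
time_s: 32.92
ee_pos: [0.5401, -0.2687, 0.0117]
tcp_rot: [0.0, -0.04, 0.999, -0.0]
force: [0.6, -0.1, -0.1]
grip_width: 0.317
grasp_force: 0.0
time_s: 33.55
ee_pos: [0.5416, -0.2694, 0.1843]
tcp_rot: [0.002, -0.04, 0.999, -0.001]
force: [0.1, -0.5, -0.6]
grip_width: 0.736
grasp_force: 0.0
time_s: 34.17
ee_pos: [0.678, -0.258, 0.19]
tcp_rot: [-0.001, -0.039, 0.999, 0.0]
force: [-0.5, 0.9, 0.5]
grip_width: 0.913
grasp_force: 0.0
wrist cell_d [(0.86, [378, 62], [0.54, -0.208]), (0.74, [531, 72], [0.536, -0.022])]
wrist cell_c [(0.86, [378, 62], [0.541, -0.208]), (0.74, [531, 72], [0.536, -0.022])]
wrist cell_aa [(0.63, [325, 57], [0.54, -0.27])]
wrist cell_9v []
wrist holder_d [(0.65, [379, 58], [0.536, -0.206])]
wrist holder_aa [(0.82, [328, 60], [0.543, -0.266]), (0.62, [359, 163], [0.665, -0.215])]
wrist holder_9v [(0.41, [330, 61], [0.545, -0.264])]
wrist cap_large []
wrist cap_small []
side cell_d [(0.82, [339, 210], [0.524, -0.008]), (0.65, [415, 176], [0.479, -0.27]), (0.6, [383, 179], [0.535, -0.202])]
side cell_c [(0.82, [339, 210], [0.524, -0.008]), (0.65, [415, 176], [0.479, 
[... 491 characters left out ...]
73]), (0.69, [326, 220], [0.531, -0.011]), (0.5, [421, 216], [0.539, -0.21])]
top cell_c [(0.75, [452, 242], [0.483, -0.273]), (0.69, [326, 220], [0.531, -0.011]), (0.5, [421, 216], [0.539, -0.21])]
top cell_aa [(0.67, [414, 216], [0.537, -0.196]), (0.42, [450, 213], [0.544, -0.27])]
top cell_9v [(0.71, [420, 246], [0.475, -0.206])]
top holder_d [(0.63, [414, 217], [0.536, -0.197]), (0.62, [450, 245], [0.478, -0.27])]
top holder_aa [(0.95, [450, 216], [0.538, -0.273]), (0.57, [418, 162], [0.655, -0.208])]
top holder_9v [(0.68, [421, 248], [0.472, -0.208])]
top cap_large [(0.51, [275, 247], [0.473, 0.098]), (0.47, [214, 189], [0.598, 0.229])]
top cap_small [(0.59, [217, 186], [0.604, 0.224])]
```

```bash
python3 - <<'E'
from h import *
bot.snapshot('side');c=bot.get_calibration('side')
def sp(X):
    x=np.array(c['camera_matrix'])@(np.array(c['R'])@np.array(X)+np.array(c['t']));return (x[:2]/x[2]).round(1)
for n,X,h,r in(('cell_d',(.4745,-.271),.060,.017),('cell_aa',(.54,-.268),.049,.007),('cell_9v',(.471,-.2055),.046,.01)):
    t=sp([*X,.008+h]);print(n,'seated top centre',t,'far edge',sp([X[0]+.66*r,X[1]-.75*r,.008+h]))
    for q in bot.silhouettes('side',n)[:4]:
        ys,xs=np.where(q['mask']);print('  ',round(q['p'],2),xs.min(),xs.max(),ys.min(),ys.max())
t=sp([.5375,-.2025,.0565]);print('C',t,sp([.5375+.0086,-.2025-.0098,.0565]))
o=bot.get_obs();print(o['time_s'],o['force'])
E
```

```text
cell_d seated top centre [419.9 155.9] far edge [418.4 153.2]
   0.77 330 341 190 211
   0.66 377 387 161 175
   0.48 410 425 153 175
cell_aa seated top centre [396.7 153.6] far edge [396.3 152.6]
   0.58 392 397 153 165
cell_9v seated top centre [407.2 169.7] far edge [406.4 167.9]
   0.59 399 412 168 183
C [383.8 161.7] [383.1 159.6]
35.875 [0.86439271 0.24371822 0.58206264]
```

Each cell's top edge is within 1–2 px (3–5 mm here) of where it should be when seated, and none stands proud. Both capacitors are where they were, so I hand in.

```bash
python3 -c "
from cell import bot;print(bot.finish_job())"
```

```text
the job is handed in; nothing more can be done
None
```

The job is handed in at about 36 s: my last camera checks show the D, C, AA and 9 V each seated in its own holder and both capacitors where they stood, though the hand-in returned no verdict.

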